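# Turn round the cell that sits backwards in the charger

## Task

Three cells lie in the bench charger, and one of them has been put in the wrong way round, with its nub against the spring shoe. Take that cell out, turn it end for end and put it back in the same bay, its flat end pushing the spring shoe back and its nub against the metal contact in the far wall, and press it fully down into its saddles, level. Leave the two right cells in their bays and the other things on the bench where they are.

Things in the scene. Friction and masses are not known exactly. Their poses are not given: they have to be found in the camera images.
- charger: grey and black bench charger for three D cells, fixed to the bench. Origin under it at bench level, z up, x axis from the console with three small displays and the sliding shoes towards the wall with the plus contacts; x from -78 to +56 mm, y from -94 to +94 mm. Console x -78..-46 mm, 24 mm high; floor 8 mm high; contact wall x 39..55 mm, 34 mm high. Three bays along x at y +66, 0, -66 mm
- bay1 (a point): where the barrel's middle of a fully seated cell is in bay 1, either way round (charger x = 5.5, y = +66 mm, 29 mm above the bench). The cell lies along x in two V saddles (at x = -16 and +27 mm, 9 mm wide, 21 mm high, 19 mm to each side); between them the bay is open down to the floor for fingers. 32 mm clear between neighbouring cells
- bay2 (a point): where the barrel's middle of a fully seated cell is in bay 2, either way round (charger x = 5.5, y = 0 mm, 29 mm above the bench). The cell lies along x in two V saddles (at x = -16 and +27 mm, 9 mm wide, 21 mm high, 19 mm to each side); between them the bay is open down to the floor for fingers. 32 mm clear between neighbouring cells
- bay3 (a point): where the barrel's middle of a fully seated cell is in bay 3, either way round (charger x = 5.5, y = -66 mm, 29 mm above the bench). The cell lies along x in two V saddles (at x = -16 and +27 mm, 9 mm wide, 21 mm high, 19 mm to each side); between them the bay is open down to the floor for fingers. 32 mm clear between neighbouring cells
- contact1 (a point): middle of the plus contact's face in bay 1 (charger x = 37.8, y = +66 mm), 29 mm above the bench. It is recessed between two upright guard ribs, 34 mm high, faces at x = 35.8 mm, 20 mm clear between them: only a nub reaches it. An empty bay is just 50 mm long from contact to shoe, so a cell does not drop in level
- contact2 (a point): middle of the plus contact's face in bay 2 (charger x = 37.8, y = 0 mm), 29 mm above the bench. It is recessed between two upright guard ribs, 34 mm high, faces at x = 35.8 mm, 20 mm clear between them: only a nub reaches it. An empty bay is just 50 mm long from contact to shoe, so a cell does not drop in level
- contact3 (a point): middle of the plus contact's face in bay 3 (charger x = 37.8, y = -66 mm), 29 mm above the bench. It is recessed between two upright guard ribs, 34 mm high, faces at x = 35.8 mm, 20 mm clear between them: only a nub reaches it. An empty bay is just 50 mm long from contact to shoe, so a cell does not drop in level
- shoe1 (a joint): slide of the sprung minus shoe of bay 1, m: 0 = right forward in an empty bay (flat face at charger x = -12 mm), grows as it is pushed back to the console, stop at 0.022; about 0.0117 behind a right cell, 0.0147 behind a backward one. Pushes with 4 N at 0, 8 N behind a cell, 11 N at the stop. Its head is 26 mm wide, from 21 to 37 mm above the bench
- shoe2 (a joint): slide of the sprung minus shoe of bay 2, m: 0 = right forward in an empty bay (flat face at charger x = -12 mm), grows as it is pushed back to the console, stop at 0.022; about 0.0117 behind a right cell, 0.0147 behind a backward one. Pushes with 4 N at 0, 8 N behind a cell, 11 N at the stop. Its head is 26 mm wide, from 21 to 37 mm above the bench
- shoe3 (a joint): slide of the sprung minus shoe of bay 3, m: 0 = right forward in an empty bay (flat face at charger x = -12 mm), grows as it is pushed back to the console, stop at 0.022; about 0.0117 behind a right cell, 0.0147 behind a backward one. Pushes with 4 N at 0, 8 N behind a cell, 11 N at the stop. Its head is 26 mm wide, from 21 to 37 mm above the bench
- cell_a: white cylindrical D cell, 34 mm in diameter, barrel 58.5 mm long, with a metal nub 3 mm long and 11 mm wide at its plus end (61.5 mm over all), about 140 g; a shallow groove runs round the barrel 7 mm from the plus end; the minus end is a flat metal disc. Origin on the axis at the middle of the barrel; x axis along the cell towards the nub
- cell_b: white cylindrical D cell, 34 mm in diameter, barrel 58.5 mm long, with a metal nub 3 mm long and 11 mm wide at its plus end (61.5 mm over all), about 140 g; a shallow groove runs round the barrel 7 mm from the plus end; the minus end is a flat metal disc. Origin on the axis at the middle of the barrel; x axis along the cell towards the nub
- cell_c: white cylindrical D cell, 34 mm in diameter, barrel 58.5 mm long, with a metal nub 3 mm long and 11 mm wide at its plus end (61.5 mm over all), about 140 g; a shallow groove runs round the barrel 7 mm from the plus end; the minus end is a flat metal disc. Origin on the axis at the middle of the barrel; x axis along the cell towards the nub
- cell_a_nub (a point): middle of the end face of cell_a's nub (plus end), 32.2 mm from the cell's origin
- cell_b_nub (a point): middle of the end face of cell_b's nub (plus end), 32.2 mm from the cell's origin
- cell_c_nub (a point): middle of the end face of cell_c's nub (plus end), 32.2 mm from the cell's origin
- flat_nose_pliers: flat-nosed pliers lying left of the charger, 157 x 43 x 10 mm, bystander; origin under the middle
- screwdriver_b: screwdriver lying behind the charger, 165 x 20 x 21 mm, bystander; origin under the middle
- tape_roll: roll of tape lying flat right of the charger, 62 mm across, 19 mm high, bystander; origin under the middle
- transformer: small frame transformer right of and behind the charger, 44 x 54 x 43 mm, bystander; origin under the middle
- fuse_box: small carton left of and behind the charger, 30 x 48 x 22 mm, bystander; origin under the middle
There are look-alikes about, which are no part of the job. What is shaped like the cell_c but brown or green is not meant.

How it is judged:
By the outcome, as a careful person would: the job done as asked, in the order asked, and still so for the second after the job is handed in, with the robot touching nothing.
It also fails if it takes over 51 s, if anything falls off the work surface, if the arm or the gripper's body presses on something with over 40 N, if the wrist force passes 120 N, or if a joint passes its speed limit or range.

## Robot

A 7-joint arm with a two-finger parallel gripper is mounted at the origin on a cart in front of the work surface, level with it; the furniture and walls round the work are solid. World frame = base frame: x ahead of the robot, y to its left, z up, the work surface at z = 0. Lengths are in m, angles in rad, forces in N, time in s.
With the tool pointing down it reaches from about 0.425 to 0.95 m from the base axis. Payload 4.7 kg.
Tool frame: the origin (TCP) lies on the centre line of the jaws, within the pads' length; the fingertips stand robot.nose_length ahead of it and the grasp point (between the pads) lies 8 mm behind it (robot.nose_length is the distance from the TCP to the fingertips, in m); z points along the fingers, y is the line along which they close (so a half turn about z gives the same grasp; the last joint's range is limited). The gripper opens to 85 mm and grips with 20 to 120 N. Pads are 22 mm wide; open, the fingers measure 114 mm over their backs; the gripper's body (76 mm by 85 mm) begins 54 mm behind the grasp point. The pads swing forward as they close: fully open they stand 13 mm farther back than shut.
Start: joints at [1.156, 0.469, -0.049, 1.532, 0.024, 1.141, -0.082], TCP at [0.254, -0.625, 0.242] pointing down, gripper open.
Joint ranges: [-2.59, 2.59], [-0.33, 1.99], [-1.39, 1.29], [0.1, 2.45], [-1.04, 4.18], [0.21, 1.99], [-2.66, 2.66]. Speed limits (rad/s): [2.57, 2.57, 3.14, 3.14, 3.14, 3.14, 3.14].

## Interface

Orientations are given as [roll, pitch, yaw] about the fixed x, y, z axes, in that order (R = Rz(yaw) Ry(pitch) Rx(roll)).
In Python, from plant import robot gives the robot as it stands. Calls block until the motion is done:
- robot.goto(position, orientation): joint-space move of the TCP to a pose.
- robot.move_straight(position, vel=0.15, attitude=None, contact_N=None): straight line of the TCP; attitude=None keeps the orientation; vel is the mean speed in m/s. With contact_N (N) it stops when the force on the tool has changed by that much, and returns True; else False.
- robot.move_joints(angles): joint-space move.
- robot.grip(opening, strength=None): opening from 0.0 (shut) to 1.0 (fully open); strength is the grip in N (None keeps the last); returns when the fingers have stopped.
- robot.sleep(seconds).
- robot.inverse_kinematics(position, orientation): joint angles nearest the present ones, or None.
- robot.sense(): the state.
- robot.grab_frame(name): name is "side" or "top"; returns a dict with "image" (384x512x3 uint8, red, green, blue), "range_z" (384x512 float32, m along the optical axis (not along the pixel's ray), 0 where there is no reading), "fx", "fy", "cx", "cy" (pixels), "R" (3x3) and "t" (3): a world point X has camera coordinates R X + t. Camera axes: x right, y down, z forward; pixel columns grow to the right and rows downward; lengths in m; the calibration is good to about 2 mm. A picture is of the moment at which its call begins.
A pose or a line that the arm cannot do raises robot.IKError and nothing moves.
- robot.close_job(): hands the job in; it is judged then, once.
The state is a dict: "t": time; "joint_pos": joint angles; "joint_velocities": joint speeds; "effort": joint torques, N m; "tcp_pos": TCP position; "tcp_rot": TCP orientation; "wrist_force": force on the tool from outside, world axes, zero at the start; "torque": the same for the moment, N m; "opening": opening from 0.0 (shut) to 1.0 (fully open); "gripper_force": force on a finger pad.
Only numpy, scipy, OpenCV 4.12 (cv2) and the standard library are available. Lean on these libraries where they do the work, as an engineer would, in place of code of your own. Each camera call takes 0.05 s, during which the arm holds its last target. There are 200 camera calls.

## Working session

There is one attempt and no reset: what is moved stays moved. The work goes in short steps, each a Python script; the robot and the scene stay as the last script left them, time stands still between calls to the robot, and variables do not carry over. Pictures are saved under pics/ and viewed, at most 10 in all, crops included, and the job is handed in when it is done.

```bash
mkdir -p pics; ls
python3 - <<'E'
from plant import robot
import cv2, numpy as np
s=robot.sense(); print(s['t'],s['tcp_pos'],s['tcp_rot'],s['opening'],robot.nose_length)
for n in ("top","side"):
    f=robot.grab_frame(n); np.savez(f"f0_{n}.npz",**f)
    cv2.imwrite(f"pics/{n}0.png",f["image"][:,:,::-1]); print(n,f["fx"],f["cx"],f["cy"],np.round(f["R"],3).tolist(),f["t"], -f["R"].T@f["t"])
E
```

```text
pics
0.0 [ 0.25380294 -0.62486694  0.24126057] [-3.13962939e+00  7.53546358e-05  3.85824560e-01] 1.0001278620713125 0.011
top 391.4237512768073 254.752380319284 189.94368242122792 [[-0.009, -1.0, -0.008], [-0.99, 0.01, -0.143], [0.143, 0.007, -0.99]] [0.00135848 0.57910043 0.9052948 ] [ 0.44357586 -0.01025112  0.97880192]
side 354.6081153762572 263.4923411048354 189.02702413915836 [[-0.981, -0.195, 0.02], [-0.101, 0.415, -0.904], [0.167, -0.889, -0.426]] [0.56418285 0.11881523 0.79659094] [0.43185641 0.7686685  0.43545981]
```

View pics/top0.png

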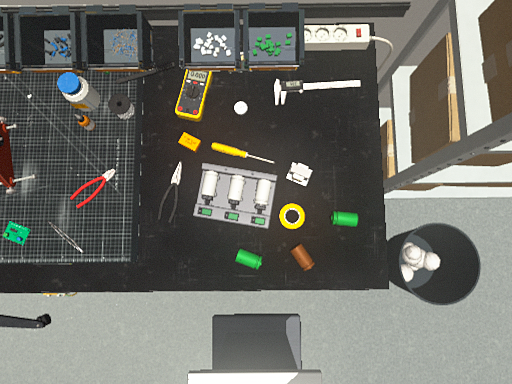

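View pics/side0.png

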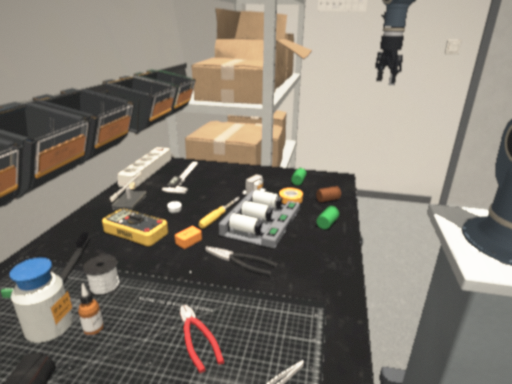

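The top view shows the charger around (236,196): the console with displays is at the bottom (202–262, 211–220) and the contact wall at the top. White cells are at (209,187), (236,190) and (263,193). The look-alikes are green (250,259) and (344,219), and brown (302,257), all off the charger. Next is an enlarged crop with pixel-to-world measurements.

```bash
cat > h.py <<'E'
import numpy as np, cv2
def load(n): return dict(np.load(n))
def ray(f,u,v,z):
    R,t=f["R"],f["t"]; c=-R.T@t
    d=R.T@np.array([(u-f["cx"])/f["fx"],(v-f["cy"])/f["fy"],1.0])
    return c+d*(z-c[2])/d[2]
def proj(f,X):
    p=f["R"]@np.asarray(X)+f["t"]; return np.array([f["fx"]*p[0]/p[2]+f["cx"],f["fy"]*p[1]/p[2]+f["cy"]])
def cells(f):
    im=f["image"]; hsv=cv2.cvtColor(im,cv2.COLOR_RGB2HSV)
    m=((hsv[...,1]<40)&(hsv[...,2]>190)).astype(np.uint8)
    out=[]
    for c in cv2.findContours(m,cv2.RETR_EXTERNAL,cv2.CHAIN_APPROX_NONE)[0]:
        if cv2.contourArea(c)>80:
            out.append((cv2.minAreaRect(c),cv2.contourArea(c)))
    return out
E
python3 - <<'E'
from h import *
f=load("f0_top.npz"); g=load("f0_side.npz")
a=cv2.resize(f["image"][155:235,185:285],(800,640),interpolation=cv2.INTER_CUBIC)[:600]
b=cv2.resize(g["image"][180:250,215:305],(771,600),interpolation=cv2.INTER_CUBIC)
cv2.imwrite("pics/top_c.png",a[:,:,::-1]);cv2.imwrite("pics/side_c.png",b[:,:,::-1])
for r,ar in cells(f):
    if 190<r[0][0]<285 and 160<r[0][1]<230: print(np.round(r[0],1),np.round(r[1],1),round(r[2],1),ar,ray(f,*r[0],0.046).round(4))
# charger mask: height via range
im=f["image"];v,u=np.mgrid[0:384,0:512]
z=f["range_z"];P=np.stack([(u-f["cx"])/f["fx"]*z,(v-f["cy"])/f["fy"]*z,z],-1)-f["t"]
W=P@f["R"]
np.save("W.npy",W)
for v0 in range(158,232,3): print(v0,[int(round(1000*W[v0,u0,2])) for u0 in range(194,284,4)])
E
```

```text
[247.  218.2] [24.  10.7] 9.5 102.0 [0.5105 0.0152 0.046 ]
[216.8 213.1] [21.2 10.3] 8.7 97.0 [0.5234 0.0872 0.046 ]
[263.9 196.2] [16.4 34.3] 9.0 388.5 [ 0.5631 -0.0259  0.046 ]
[243.9 192.9] [30.2 34. ] 9.5 609.5 [0.5715 0.0223 0.046 ]
[222.8 190.6] [20.6 31.4] 11.3 302.0 [0.5777 0.0731 0.046 ]
[209.4 182.3] [12.5 25.1] 10.6 265.0 [0.5982 0.1055 0.046 ]
[238.7 171.6] [74.   4.3] 9.5 140.0 [0.6237 0.0345 0.046 ]
158 [-1, 1, -1, -2, -2, -2, 2, 2, -4, 2, 0, 2, -2, 0, 0, 1, 9, 10, 0, 0, 2, -1, 2]
161 [-1, -3, 2, 1, -2, 0, 0, 3, 0, -2, 0, 1, 2, 3, -3, -1, -2, -3, 3, 9, 0, 0, -1]
164 [0, 2, 33, 33, 35, 33, 0, -1, 1, 5, 1, 2, 0, -1, 1, 1, 2, 0, 0, 0, 1, 2, 1]
167 [-1, 0, 31, 32, 35, 35, 35, 33, 33, 32, -3, 1, -1, 3, 0, 1, 0, 0, 2, 2, 0, -1, 2]
170 [3, 0, 0, 34, 30, 31, 33, 33, 34, 35, 34, 33, 34, 36, 35, -4, -1, 0, -3, 3, 0, 4, 1]
173 [1, 4, 11, 39, 45, 46, 18, 9, 18, 30, 31, 33, 33, 37, 36, 35, 31, 32, 36, 1, 0, 0, 1]
176 [2, 3, 6, 46, 46, 41, 20, 8, 10, 9, 44, 46, 32, 23, 32, 32, 35, 32, 35, 34, 37, 3, 1]
179 [3, 0, 9, 44, 46, 41, 8, 12, 10, 21, 48, 44, 38, 11, 8, 10, 34, 42, 34, 33, 30
[... 809 characters left out ...]
7, 26, 26, 27, 26, 25, 24, 23, 22, 21, 7, 9, 979, 6, 10, 17, 27, 7, 7, 3, 0, 21]
212 [26, 28, 28, 26, 26, 23, 24, 24, 24, 28, 22, 23, 18, 24, 20, 7, 14, 8, 9, 8, -2, -2, 20]
215 [21, 23, 22, 24, 22, 25, 26, 27, 27, 27, 25, 25, 25, 24, 24, 23, 24, 26, 24, 3, 5, 1, 19]
218 [1, 0, 0, 0, 17, 21, 26, 25, 24, 25, 26, 24, 27, 24, 28, 27, 24, 27, 21, 2, 0, 2, 19]
221 [0, -3, -1, -2, 1, 1, 1, 2, 16, 20, 23, 21, 25, 25, 24, 24, 25, 28, 25, -1, 2, 3, 22]
224 [0, 2, 0, 1, 3, 0, -1, 0, -1, 2, 0, 0, -1, 22, 25, 24, 26, 27, 21, 2, 3, 3, 8]
227 [-2, 0, -1, -2, -2, -1, 1, 0, 0, -2, 0, -2, 0, -2, -1, 3, 2, 18, 25, 0, 1, 0, 4]
230 [-1, -1, 0, -2, -2, 1, -1, 1, 0, 1, 1, 3, -2, -3, 0, -2, -1, 1, 2, -2, 3, 1, -2]
```

View pics/top_c.png

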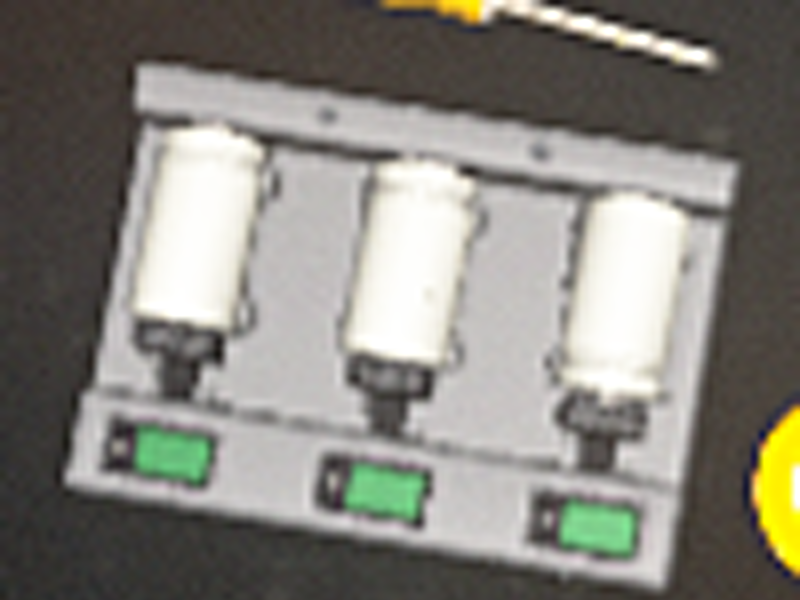

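View pics/side_c.png

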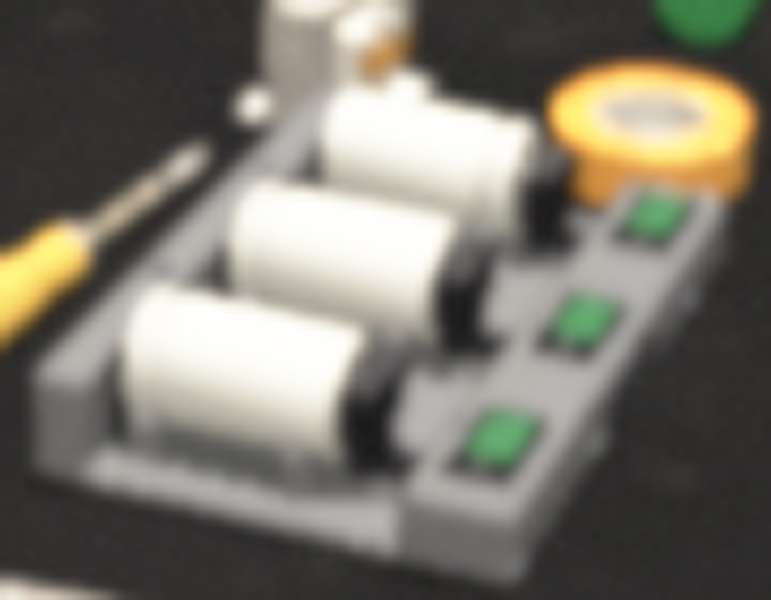

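Reading the crops: in the left and middle cells the groove ring is at the wall end (crop (215,145), (425,180)). In the right cell it is at the shoe end ((615,380)), and the side view shows that groove at (480,150). So the backward cell is the one in bay 3, px (263,193). Next I fit the charger pose from corners in both views.

```bash
cat > fit.py <<'E'
from h import *
from scipy.optimize import least_squares
f=load("f0_top.npz"); g=load("f0_side.npz")
T=[((135,63),(55.5,94,34)),((740,160),(55.5,-94,34)),((66,488),(-78,94,22)),((665,588),(-78,-94,22)),((88,392),(-46,94,24)),((682,490),(-46,-94,24))]
S=[((527,522),(-78,94,24)),((412,492),(-46,94,24)),((98,385),(39,94,34)),((37,373),(55.5,94,34)),((725,203),(-78,-94,24)),((45,460),(55.5,94,0))]
A=[((640,200),-66),((615,385),-66),((207,135),66),((180,325),66),((422,165),0),((397,362),0)]
pt=lambda p:np.array([185+p[0]/8-.5,155+p[1]/8-.5]); ps=lambda p:np.array([215+p[0]/8.567-.5,180+p[1]/8.567-.5])
def w(q,X):
    c,s=np.cos(q[2]),np.sin(q[2]); X=np.array(X)/1000
    return np.array([q[0]+c*X[0]-s*X[1],q[1]+s*X[0]+c*X[1],X[2]])
def res(q,t=1,sd=1):
    r=[]
    if t:
        for p,X in T: r+=list(proj(f,w(q,X))-pt(p))
        for p,y in A:
            P=ray(f,*pt(p),.029)[:2]-q[:2]; r.append((-np.sin(q[2])*P[0]+np.cos(q[2])*P[1]-y/1000)*400)
    if sd:
        for p,X in S: r+=list(proj(g,w(q,X))-ps(p))
    return r
if __name__=="__main__":
    for a in ((1,1),(1,0),(0,1)):
        q=least_squares(res,[.57,.03,-.15],args=a,loss="soft_l1").x; print(a,q.round(4)); print(np.round(res(q,*a),1).tolist())
        print("bay3",w(q,(5.5,-66,29)).round(4))
    print("tape",ray(f,291,216,.019).round(3))
    q=least_squares(res,[.57,.03,-.15],loss="soft_l1").x; np.save("q.npy",q)
    from plant import robot
    for yaw in (q[2],q[2]+np.pi):
        for z in (.024,.14): print(yaw,robot.inverse_kinematics(np.r_[w(q,(5.5,-66,0))[:2],z],[np.pi,0,yaw]))
E
python3 fit.py
```

```text
(1, 1) [ 0.5798  0.0438 -0.1704]
[0.1, -0.1, -0.2, -0.3, -0.4, 0.5, 0.5, 0.4, -0.9, -0.4, 0.5, -0.4, -0.1, -0.7, 1.2, 0.3, 0.7, -0.3, 0.3, -0.3, -0.6, -0.0, -0.2, 0.3, 0.1, 0.2, 1.4, -1.1, -0.3, 3.2]
bay3 [ 0.5741 -0.0222  0.029 ]
(1, 0) [ 0.5798  0.0439 -0.1703]
[0.0, -0.1, -0.2, -0.2, -0.5, 0.5, 0.5, 0.4, -1.0, -0.4, 0.4, -0.3, -0.1, -0.7, 1.2, 0.2, 0.7, -0.4]
bay3 [ 0.574  -0.0221  0.029 ]
(0, 1) [ 0.5803  0.043  -0.1677]
[0.3, -0.5, -0.6, -0.2, -0.2, 0.1, 0.1, 0.0, 1.2, -1.3, -0.3, 3.0]
bay3 [ 0.5747 -0.023   0.029 ]
tape [ 0.517 -0.092  0.019]
-0.1704120897152248 [ 0.10629715  0.5901216  -0.18630034  1.93834666  0.17620326  0.62857134
 -1.93329273]
-0.1704120897152248 [ 0.2042713   0.43642197 -0.30967606  1.86623974  0.17014545  0.86449702
 -1.93022329]
2.9711805638745683 [ 0.48394489  0.70072152 -0.70812933  1.91594769  0.6483058   0.76773013
  0.80575628]
2.9711805638745683 [ 0.52753063  0.53007158 -0.75476715  1.84780645  0.44349559  0.93948678
  0.97285704]
```

```bash
cat > a.py <<'E'
from plant import robot
from fit import w, load, proj, ray
import numpy as np, cv2
from scipy.spatial.transform import Rotation as Ro
q=np.load("q.npy"); yaw=q[2]
def att(flip=False,tilt=0.0):
    r=Ro.from_euler('z',yaw)*Ro.from_euler('y',-tilt)*Ro.from_euler('z',np.pi*flip)*Ro.from_euler('x',np.pi)
    return r.as_euler('xyz').tolist()
def C(x,z,y=-66): return w(q,(x,y,z)).tolist()   # charger mm -> world
def st(tag=""):
    s=robot.sense(); F=Ro.from_euler('z',-yaw).apply(s["wrist_force"])
    p=Ro.from_euler('z',-yaw).apply(np.array(s["tcp_pos"])-[q[0],q[1],0])*1000
    print(tag,"t",round(s["t"],2),"p",p.round(1),"Fch",F.round(1),"op",round(s["opening"],3),"g",np.round(s["gripper_force"],1),"q7",round(s["joint_pos"][6],2))
def snap(n):
    for k in ("top","side"): np.savez(f"{n}_{k}.npz",**robot.grab_frame(k))
E
python3 - <<'E'
from a import *
robot.goto(C(5.5,200),att()); st("above")
robot.grip(0.60,90); st()
robot.move_straight(C(5.5,75),vel=.2); st()
hit=robot.move_straight(C(5.5,23.5),vel=.06,contact_N=8); st(f"down {hit}")
E
```

```text
above t 2.53 p [  5.8 -67.1 200. ] Fch [0.2 0.2 0.5] op 1.003 g 0.0 q7 -1.92
 t 2.97 p [  5.5 -66.1 200. ] Fch [0.5 0.3 0.3] op 0.6 g 0.0 q7 -1.92
 t 3.74 p [  6.3 -65.7  75.8] Fch [0.  0.2 1. ] op 0.601 g 0.0 q7 -1.98
down False t 4.75 p [  5.8 -65.9  23.8] Fch [0.3 0.1 0.3] op 0.603 g 0.0 q7 -2.02
```

Run:
```python
from a import *
robot.grip(0.0,30); st("grip30")
robot.grip(0.0,90); st("grip90")
robot.move_straight(C(3.5,23.5),vel=.05); st("back")
robot.move_straight(C(3.5,60),vel=.06); st("up")
robot.move_straight(C(3.5,140),vel=.2); st("high")
snap("lift")
f=load("lift_top.npz");g=load("lift_side.npz")
p=proj(f,C(3.5,130));p2=proj(g,C(3.5,130)); print(p,p2)
def crop(f,p,s=40): 
    u,v=int(p[0]),int(p[1]); return cv2.resize(f["image"][max(0,v-s):v+s,max(0,u-s):u+s],(400,400),interpolation=cv2.INTER_CUBIC)
cv2.imwrite("pics/lift.png",np.hstack([crop(f,p),crop(g,p2)])[:,:,::-1])
```

```text
grip30 t 5.04 p [  5.9 -67.3  24. ] Fch [-0.2 -3.9  2.9] op 0.375 g 30.9 q7 -2.02
grip90 t 5.26 p [  5.9 -67.3  24.1] Fch [-0.7 -4.6  5.6] op 0.363 g 88.6 q7 -2.02
back t 5.51 p [  5.8 -67.3  24.2] Fch [ 2.8 -4.8  1.9] op 0.362 g 89.0 q7 -2.02
up t 6.27 p [  2.7 -65.8  59.5] Fch [-0.5 -0.2 -1.4] op 0.36 g 90.6 q7 -2.0
high t 6.82 p [  2.7 -66.3 139.2] Fch [-0.3 -0.2 -1.6] op 0.362 g 90.6 q7 -1.95
[262.64768453 187.25614643] [267.64428619 161.87316014]
```

View pics/lift.png

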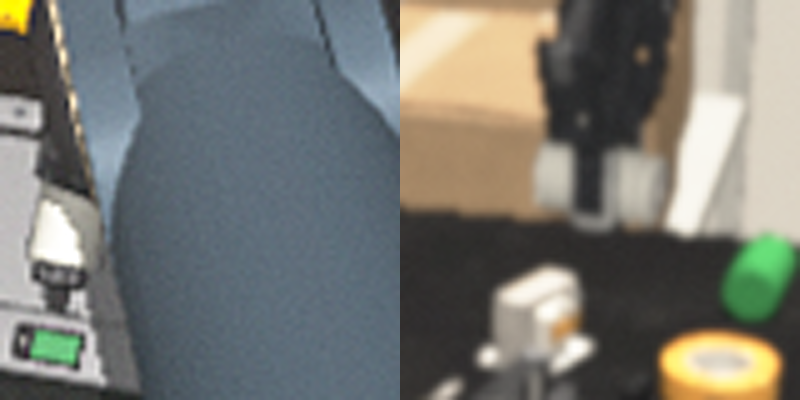

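The cell is held, with the groove (crop (655,190)) on the console side as expected. I measure how it sits along the fingers in the side view before turning it.

```bash
cat > m.py <<'E'
from a import *
def hold(name,nubdir,tilt=0.0):
    """cell in the side view: slide along its axis and pitch, relative to the TCP, from the silhouette ends"""
    g=load(name+"_side.npz"); s=robot.sense()
    p=Ro.from_euler('z',-yaw).apply(np.array(s["tcp_pos"])-[q[0],q[1],0])*1000
    k=proj(g,C(p[0],p[2]+8,p[1])); im=g["image"].astype(int); hsv=cv2.cvtColor(g["image"],cv2.COLOR_RGB2HSV)
    u,v=int(k[0]),int(k[1]); m=((hsv[...,1]<38)&(hsv[...,2]>105)).astype(np.uint8)
    z=g["range_z"]; zc=(g["R"]@np.array(C(p[0],p[2]+8,p[1]))+g["t"])[2]
    m&=(np.abs(z-zc)<.05).astype(np.uint8); b=np.zeros_like(m); b[v-25:v+25,u-25:u+25]=m[v-25:v+25,u-25:u+25]
    n,l,stt,_=cv2.connectedComponentsWithStats(b); b[np.isin(l,[i for i in range(1,n) if stt[i,4]<15])]=0
    vv,uu=np.nonzero(b); h=np.vstack([vv,uu])
    zz=z[vv,uu]; P=(np.stack([(uu-g["cx"])/g["fx"]*zz,(vv-g["cy"])/g["fy"]*zz,zz],-1)-g["t"])@g["R"]
    L=Ro.from_euler('z',-yaw).apply(P-[q[0],q[1],0])*1000-p
    print("tcp",p.round(1),"n",len(uu),"x pct",np.percentile(L[:,0],[1,3,50,97,99]).round(1),"z pct",np.percentile(L[:,2],[2,50,98]).round(1))
    for nm,sel in (("x<-12",L[:,0]<-12),("x>12",L[:,0]>12)):
        print(nm,sel.sum(),"z",np.percentile(L[sel,2],[3,50,97]).round(1),"rows/cols",vv[sel].min(),vv[sel].max(),uu[sel].min(),uu[sel].max())
    for x in (-29.25,29.25):
        for zz_ in (-9,25): print("pred",x,zz_,proj(g,C(p[0]+x,p[2]+zz_,p[1])).round(1))
E
python3 -c "
from m import *
hold('lift',-1)"
```

```text
tcp [  2.1 -66.4 138. ] n 267 x pct [-28.  -25.8  -9.6  28.9  30.8] z pct [-8.6  8.9 26.1]
x<-12 104 z [-6.6  7.5 19.2] rows/cols 152 165 271 280
x>12 73 z [-4.3  9.8 19.9] rows/cols 149 162 254 260
pred -29.25 -9 [279.7 164.1]
pred -29.25 25 [280.3 150.5]
pred 29.25 -9 [257.  160.5]
pred 29.25 25 [257.2 147.2]
```

```bash
cat >> a.py <<'E'
Y=-67.0
def cell(xo,z,deg): # TCP pose that puts the (turned) cell's middle at charger xo,z
    a=np.radians(deg); o=5.3
    return C(xo+o*np.sin(a),z-o*np.cos(a),Y),att(True,a)
def go(xo,z,deg,vel,**k):
    p,a=cell(xo,z,deg); r=robot.move_straight(p,vel=vel,attitude=a,**k); st(f"cell {xo},{z},{deg} {r}"); return r
E
python3 - <<'E'
from a import *
robot.goto(C(20,160),att(True)); st("turned")
go(20,110,12,.15)
go(20,70,12,.15); robot.sleep(.2); st()
snap("turn")
import m; m.hold("turn",1)
E
```

```text
turned t 9.27 p [ 19.9 -66.  159.8] Fch [ 0.7  0.5 -1. ] op 0.36 g 90.6 q7 0.81
cell 20,110,12 False t 9.78 p [ 21.6 -66.7 105.4] Fch [ 0.2 -0.2  0.2] op 0.36 g 90.7 q7 0.61
cell 20,70,12 False t 10.2 p [ 22.1 -66.5  65.4] Fch [-0.1  0.6 -1.6] op 0.363 g 90.7 q7 0.53
 t 10.4 p [ 22.1 -66.6  66.1] Fch [-0.1  0.1 -1.5] op 0.359 g 90.7 q7 0.53
tcp [ 21.7 -66.9  65.7] n 419 x pct [-34.4 -33.3  -3.9  31.6  32.8] z pct [-58.5  -4.3  20.3]
x<-12 164 z [-22.7   6.9  18.9] rows/cols 179 205 255 274
x>12 143 z [-53.2 -32.8  17.4] rows/cols 177 205 236 257
pred -29.25 -9 [271.2 189.9]
pred -29.25 25 [271.6 177.4]
pred 29.25 -9 [249.6 186. ]
pred 29.25 25 [249.6 173.7]
```

Run:
```python
from a import *
g=load("turn_side.npz"); cv2.imwrite("pics/turn.png",cv2.resize(g["image"][150:230,215:315],(800,640),interpolation=cv2.INTER_CUBIC)[:600,:,::-1])
```

```text
(no output)
```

View pics/turn.png

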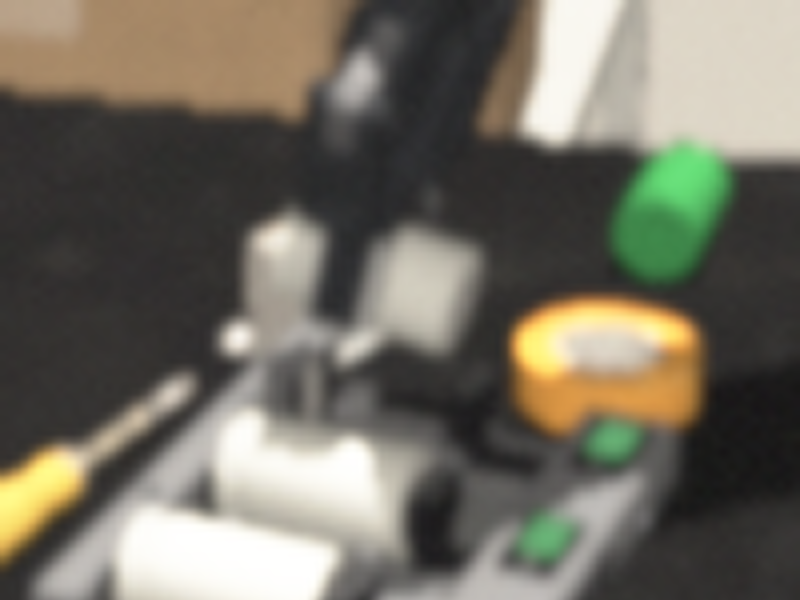

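The gripper leans towards the console, so the right (flat, console-side) end of the cell at crop (450,300) is lower, as intended. The white shape at (285,280) overlaps the transformer behind. Now I lower the cell and push the shoe back.

Run:
```python
from a import *
if go(20,49,12,.08,contact_N=8): raise SystemExit
go(8,49,12,.06)
go(-1,49,12,.05); robot.sleep(.2); st()
```

```text
cell 20,49,12 False t 10.92 p [ 21.6 -67.1  43.8] Fch [ 2.1 -0.2 -1.3] op 0.361 g 90.9 q7 0.49
cell 8,49,12 False t 11.27 p [ 11.4 -66.9  45.1] Fch [ 6.7 -0.5 -2.4] op 0.359 g 90.7 q7 0.47
cell -1,49,12 False t 11.6 p [  3.7 -66.8  45.7] Fch [ 9.1 -1.  -3.4] op 0.356 g 90.6 q7 0.46
 t 11.8 p [  3.9 -66.8  45.7] Fch [ 8.5 -0.5 -2.8] op 0.358 g 90.6 q7 0.46
```

Run:
```python
from a import *
go(-4,47,12,.05)
go(-4,41,7,.05)
go(-4,35,3,.05)
r=go(-4,30,0,.05,contact_N=20); robot.sleep(.2); st()
```

```text
cell -4,47,12 False t 12.05 p [  1.9 -66.5  44.5] Fch [10.4 -0.8  0.8] op 0.36 g 90.8 q7 0.45
cell -4,41,7 False t 12.32 p [  3.  -66.   38.6] Fch [9.  0.2 2.9] op 0.359 g 91.0 q7 0.55
cell -4,35,3 False t 12.6 p [  2.4 -65.9  32.2] Fch [9.8 0.2 1.8] op 0.36 g 91.0 q7 0.61
cell -4,30,0 False t 12.85 p [  2.5 -66.1  27.1] Fch [11.  -0.1  2.2] op 0.359 g 91.2 q7 0.65
 t 13.05 p [  1.9 -66.1  27.2] Fch [10.4  0.1  1.5] op 0.362 g 91.2 q7 0.65
```

Run:
```python
from a import *
r=go(-4,24,0,.04,contact_N=15); robot.sleep(.2); st()
r=go(3,24.5,0,.03); robot.sleep(.2); st()
r=go(7,24.5,0,.03,contact_N=15); robot.sleep(.2); st()
```

```text
cell -4,24,0 True t 13.26 p [  3.4 -67.5  24.1] Fch [-0.1 -0.8  5.7] op 0.363 g 91.3 q7 0.64
 t 13.46 p [  3.6 -67.5  24.1] Fch [-0.7 -1.6  5.7] op 0.365 g 91.3 q7 0.65
cell 3,24.5,0 False t 13.73 p [  3.7 -67.4  23.7] Fch [-8.6 -6.7 32.2] op 0.361 g 94.6 q7 0.65
 t 13.93 p [  3.7 -67.4  23.7] Fch [-8.7 -7.2 32.4] op 0.362 g 94.5 q7 0.65
cell 7,24.5,0 True t 14.14 p [  4.1 -67.6  24.1] Fch [-2.5 -2.   8. ] op 0.359 g 91.7 q7 0.66
 t 14.34 p [  4.1 -67.6  24.1] Fch [-2.6 -1.7  7.3] op 0.364 g 91.6 q7 0.66
```

Run:
```python
from a import *
robot.grip(0.6); robot.sleep(.2); st("open")
robot.move_straight(C(5,80,Y),vel=.12); st()
robot.goto(C(-60,230,-280),att(True)); st()
snap("rel")
f=load("rel_top.npz");g=load("rel_side.npz")
a=cv2.resize(f["image"][155:235,185:285],(400,320),interpolation=cv2.INTER_CUBIC)
a=cv2.resize(f["image"][160:225,190:280],(800,578),interpolation=cv2.INTER_CUBIC)
b=cv2.resize(g["image"][180:247,215:305],(800,596),interpolation=cv2.INTER_CUBIC)
cv2.imwrite("pics/rt.png",a[:,:,::-1]);cv2.imwrite("pics/rs.png",b[:,:,::-1])
```

```text
open t 14.88 p [  4.2 -67.9  22.8] Fch [-0.4 -0.2  0.9] op 0.6 g 0.0 q7 0.66
 t 15.5 p [  4.8 -67.4  79.9] Fch [ 0.8  0.  -0.8] op 0.601 g 0.0 q7 0.72
 t 16.54 p [ -60.2 -279.1  229.3] Fch [ 0.2 -0.1 -0. ] op 0.602 g 0.0 q7 1.27
```

View pics/rt.png

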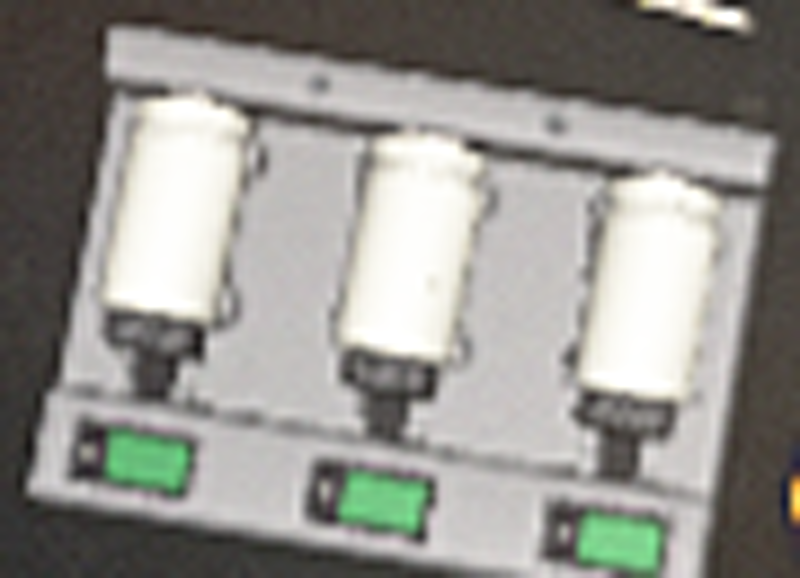

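View pics/rs.png

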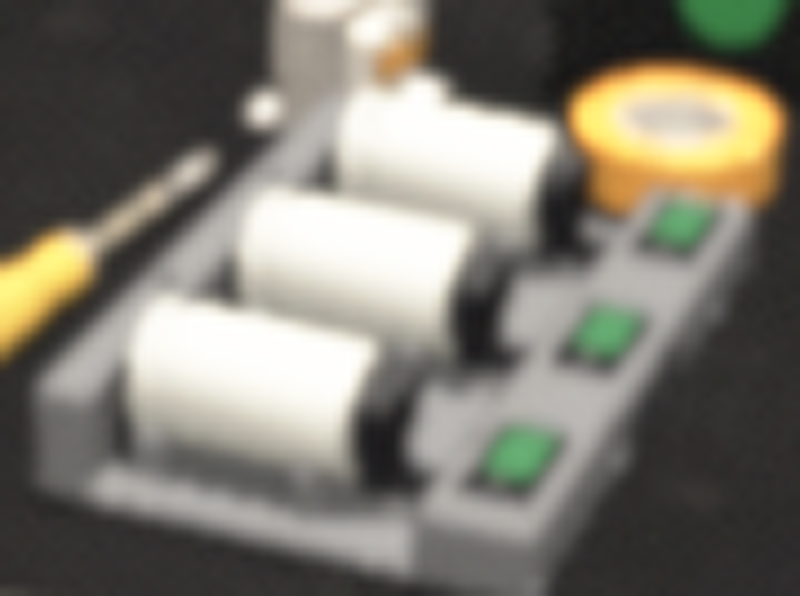

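All three cells now look alike: groove at the wall end (bay 3's at crop (655,205)) and shoe pressed back. To confirm it is fully down and level, I press lightly with shut fingers towards both ends of the barrel.

Run:
```python
from a import *
robot.grip(0.0)
robot.goto(C(20,100,Y),att(True))
for x in (20,-8):
    robot.move_straight(C(x,66,Y),vel=.15)
    r=robot.move_straight(C(x,52,Y),vel=.03,contact_N=12); st(f"press {x} {r}")
    robot.move_straight(C(x,66,Y),vel=.1)
robot.goto(C(-60,230,-280),att(True)); st()
snap("end"); g0=load("rel_top.npz"); g1=load("end_top.npz")
for y in (66,0,-67.2):  # heights along each cell's crest by range
    for n in (g0,g1):
        o=[]
        for x in (-12,5,22):
            u,v=proj(n,C(x,46,y)).round().astype(int); z=n["range_z"][v-1:v+2,u-1:u+2].ravel(); 
            d=n["R"].T@np.array([(u-n["cx"])/n["fx"],(v-n["cy"])/n["fy"],1]); c=-n["R"].T@n["t"]; o.append(round(float(np.median(c[2]+d[2]*z))*1000,1))
        print(y,o)
import cv2
d=cv2.absdiff(g0["image"],g1["image"])[150:235,140:330].max(); print("maxdiff",d)
i=load("f0_top.npz")["image"]; dd=(cv2.absdiff(cv2.GaussianBlur(i,(5,5),0),cv2.GaussianBlur(g1["image"],(5,5),0)).max(2)>45).astype(np.uint8)
print([c.tolist() for c in cv2.connectedComponentsWithStats(dd)[2] if c[4]>8])
```

```text
press 20 True t 18.98 p [ 20.9 -66.3  56.1] Fch [-0.8 -0.   4.7] op -0.003 g 2.5 q7 0.73
press -8 True t 19.97 p [ -7.3 -66.9  56. ] Fch [-0.3 -0.8  6. ] op -0.0 g 3.2 q7 0.7
 t 21.28 p [ -60.2 -279.1  229.4] Fch [ 0.7  1.2 -0.4] op 0.003 g 0.0 q7 1.29
66 [47.2, 46.3, 46.3]
66 [45.5, 46.8, 46.5]
0 [45.7, 44.8, 45.9]
0 [46.1, 45.6, 46.9]
-67.2 [45.6, 46.5, 46.6]
-67.2 [45.6, 44.1, 46.4]
maxdiff 61
[[0, 0, 512, 384, 180390], [385, 179, 127, 205, 11960], [334, 213, 25, 14, 271], [378, 216, 14, 31, 46], [402, 223, 78, 79, 3694], [416, 228, 3, 13, 34], [287, 317, 12, 8, 50], [288, 372, 23, 12, 151]]
```

```bash
python3 -c "
from plant import robot
print(robot.close_job())"
```

```text
the job is handed in; nothing more can be done
None
```

The backward cell was the one in bay 3; I took it out, turned it end for end and put it back with its flat end on the shoe and nub end at the contact wall, seated and level by a light press near each end. The job was handed in at about 21 s of the 51 s allowed, with the other cells and bench items left untouched.

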